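# Close the draught shield and tare the balance

### The arm

A 7-joint arm with a two-finger parallel gripper is mounted at the origin on a cart in front of the work surface, level with it; the furniture and walls round the work are solid. World frame = base frame: x ahead of the robot, y to its left, z up, the work surface at z = 0. Lengths are in m, angles in degrees, forces in N, time in s.
With the tool pointing down it reaches from about 0.4 to 0.9 m from the base axis. Payload 5.5 kg.
Tool frame: the origin (TCP) lies on the front face of the gripper's body, between the roots of the fingers; the fingertips stand 73 mm ahead of it and the grasp point (between the pads) lies 54 mm ahead of it; z points along the fingers, x is the direction in which the jaws open and shut, and the axes are right-handed (so a half turn about z gives the same grasp; the last joint's range is limited). The gripper opens to 85 mm and grips with 20 to 120 N. Pads are 22 mm wide; open, the fingers measure 114 mm over their backs; the gripper's body (76 mm by 85 mm) begins 54 mm behind the grasp point. The pads swing forward as they close: fully open they stand 13 mm farther back than shut.
Start: joints at [91.169, 28.699, -24.465, 88.831, 12.651, 65.22, -12.049], TCP at [0.156, -0.631, 0.304] pointing down, gripper open.
Joint ranges: [-164.97, 164.97], [-17.58, 116.51], [-87.97, 89.64], [11.32, 138.91], [-80.73, 260.73], [10.89, 115.49], [-147.41, 147.41]. Speed limits (degrees/s): [147.25, 147.25, 180, 180, 180, 180, 180].

### API

Orientations are given as a 3x3 rotation matrix whose columns are the frame's x, y, z axes.
In Python, from station import readout, get_image, job_done, finder gives the robot as it stands.
- The arm moves only by the tool servo_tool, never from a script. Its argument "increments" is a list of rows, each a list of 7 numbers: the turn, a rotation vector about the tool's x, y, z in rad, then the shift along the tool's x, y, z in mm, then the closure, from 0 (fully open) to 1 (shut). In form: [[rx, ry, rz, tx, ty, tz, jaw], ...]. A call has 1 to 12 rows; each row shifts and turns the commanded pose from where the row before left it, along the tool's axes as they then stand; what a row does not reach is not made up. A row lasts 1/12 s, in which the tool goes at most 41.7 mm and 7.16 degrees, less where a joint would pass 70% of its speed; a pose out of reach is approached as far as the arm can. A call is refused whole if a number of a shift passes 41.7 or a number of a turn 0.125, either way. A call with a gripper value outside its range is refused whole. The fingers move at their own pace and stop on an object; the grip force is fixed at half the most. Time passes only in rows, so rows that do not move let the fingers close. It gives the time, the measured TCP pose, the force and the opening at its end, in the units of the state.
- readout.state(): the state, without advancing time (a new reading comes with each control period).
- get_image(name): name is "scene" or "top" or "wrist"; returns a dict with "frame" (400x640x3 uint8, red, green, blue), "depth" (400x640 float32, m along the optical axis (not along the pixel's ray), 0 where there is no reading), "fx", "fy", "cx", "cy" (pixels), "D" ([k1, k2, p1, p2, k3] as OpenCV has them; the pictures are not rectified), "position" and "rotation" of the camera in the world. Camera axes: x right, y down, z forward; pixel columns grow to the right and rows downward; lengths in m; the calibration is good to about 2 mm. A picture is of the moment at which its call begins.
- job_done(): hands the job in, once; it reports no verdict.
Trained networks look in the newest picture that a camera, given by its name, has taken for a name from the list of things; names that differ only in an ending like _2 or _b are one class to them, and where a whole thing is asked for, a point or a joint stands for the part that bears it (a point fixed in the world has none). Each returns a list of dicts, best first, with "score" (0 to 1); they miss things now and then, are a little off and sometimes report something else, mostly with a low value. They report only what shows in the picture. A call takes as long as a camera call.
- finder.boxes_of(camera, thing): "position" ([x, y, z] in m, in world coordinates, good to about 4 mm: the middle of the surface that is visible of it).
- finder.place_of(camera, thing): "position" ([x, y, z] in m, in world coordinates, good to about 4 mm: a listed point, or the origin of a listed thing).
The state is a dict: "time": time; "joint_positions": joint angles; "qd": joint speeds; "joint_torque": joint torques, N m; "ee_pos": TCP position; "orientation": TCP orientation; "ft_force": force on the tool from outside, world axes, zero at the start; "torque": the same for the moment, N m; "grip_width": finger opening in m.
Only numpy, scipy, OpenCV 4.12 (cv2) and the standard library are available. Lean on these libraries where they do the work, as an engineer would, in place of code of your own. Each camera call takes 0.05 s, during which the arm holds its last target. There are 200 camera calls.

### The job

The weighing bottle is on the balance pan, but the left door and the roof of the glass draught shield are still slid back. With the fingertips only, push both fully shut by their grips, and once the whole shield is shut press the tare key, the wide bar in front of the display, and let it come up again. Go gently with the balance, grasp nothing, and do not disturb the weighing bottle or the things round the balance.

Things in the scene. Friction and masses are not known exactly. Their poses are not given: they have to be found in the camera images.
- balance: white laboratory balance, fixed, 336 deep, 204 wide (all lengths in mm). Origin under its middle at worktop height; x runs from its front (console with display and keys) to its back, y to its left, z up; points (x, y, z) below are in this frame. The console slopes up from z = 36 at x = -200 to z = 58 at x = -80
- shield_top (a point): middle of the top of the balance's glass draught shield, (12, 0, 212); the shield spans x -80 to 130, y -103 to 103. Fixed front pane, solid rear column, three sliding panels: left door, right door, roof. A panel opens by sliding straight back (+x); its grip is at its front edge, so next to the front pane when shut. Friction of 1 to 2 N holds it where left; a stop ends it when shut
- left_door (a joint): opening of the left side door in m: 0 = shut, at its stop; up to 0.09 = slid back
- left_door_handle (a point): top of the left door's grip, at (-66 + opening, 118, 200); moves with the door. The grip is an upright grey fin standing out sideways from the door: 8 thick along x, 30 out along y (y 103 to 133; the glass face is at y = 102), z 120 to 200. It is free in front and behind
- right_door (a joint): opening of the right side door in m: 0 = shut. It mirrors the left one, starts shut and must stay shut
- roof (a joint): opening of the roof panel in m: 0 = shut, at its stop; up to 0.09 = slid back
- roof_tab (a point): middle of the top edge of the roof panel's grip, at (-66 + opening, 0, 237); moves with the panel. The grip is an upright grey tab: 8 thick along x, 54 wide along y, 26 tall (z 211 to 237). Behind it the flat glass of the panel (top at z = 211) reaches back 155; in front of it is the open roof
- tare_key (a joint): travel of the tare key in m: 0 = up, 0.004 = fully down; two thirds of it is a press. Sprung: 1.2 N to start, 3.6 N fully down; comes up by itself
- tare_top (a point): middle of the top of the tare key, at (-172, 0, 48): the only large key, a white bar 52 wide along y, 26 along x, midway across the console in front of the display, 7 proud of the panel. It goes almost straight down (face and travel lean 0.18 rad with the console)
- weighing_bottle: lidded glass weighing bottle, 41 mm wide, 52 mm tall, standing loose on the round steel pan in the shield (pan top at z = 75); origin at the centre of its underside, z along its axis
- crucible: white porcelain crucible with lid, 43 mm wide, 46 mm tall, left of the balance, loose; origin at the centre of its underside
- petri_1: shallow dish, 61 mm wide, 13 mm tall, left of the balance, further forward, loose; origin at the centre of its underside
- spatula: thin steel spatula, 181 mm long, lying in front of the balance, loose; origin at the centre of its underside
- dropper_1: brown dropper bottle with a red rubber top, 38 mm wide, 108 mm tall, right of the balance, loose; origin at the centre of its underside
- flask_amber: conical flask, 66 mm wide, 105 mm tall, left of the balance, loose; origin at the centre of its underside
- volumetric_50: volumetric flask with a long neck and stopper, 49 mm wide, 151 mm tall, right of the balance, loose; origin at the centre of its underside

How it is judged (in metres and radians):
On the way, in this order (a step that is already met when the one before it is completed fails the run):
1. left door, roof and right door are all fully shut (value of joint each of left_door, right_door, roof below 0.004 m), for 0.2 s.
2. then the tare key is pressed (value of joint tare_key above 0.0024 m), for 0.06 s.
At the end, for the whole second after the job is handed in: Both side doors and the roof are within 4 mm of their shut stops, the tare key is up again, the weighing bottle stands still on the pan within 10 mm of where it was, and everything round the balance is within 30 mm of where it was (all of step 1 and value of joint tare_key below 0.001 m and not (distance of weighing_bottle from where it was at the start of the episode above 0.01 m) and linear speed of weighing_bottle below 0.02 m/s and not (distance of crucible from where it was at the start of the episode above 0.03 m) and not (distance of petri_1 from where it was at the start of the episode above 0.03 m) and not (distance of spatula from where it was at the start of the episode above 0.03 m) and not (distance of dropper_1 from where it was at the start of the episode above 0.03 m) and not (distance of flask_amber from where it was at the start of the episode above 0.03 m) and not (distance of volumetric_50 from where it was at the start of the episode above 0.03 m)); the robot touches nothing.
It fails at once if the tare key is pressed while a panel of the shield is still open (value of joint tare_key above 0.002 m and value of joint any of left_door, right_door, roof above 0.006 m).
It fails at once if the weighing bottle is shifted, lifted or tipped (distance of weighing_bottle from where it was at the start of the episode above 0.01 m or angle between weighing_bottle's own z axis and vertical above 0.2 rad).
It fails at once if the fingers take hold of or push the weighing bottle (contact force between the fingers and weighing_bottle above 1 N).
It fails at once if the balance is struck or pushed hard (more than 35 N) (contact force between any of the arm, the fingers and balance above 35 N).
It fails at once if something round the balance is carried off or knocked away (distance of any of crucible, petri_1, spatula, dropper_1, flask_amber, volumetric_50 from where it was at the start of the episode above 0.03 m).
It also fails if it takes over 45 s, if anything falls off the work surface, if the arm or the gripper's body presses on something with over 40 N, if the wrist force passes 120 N, or if a joint passes its speed limit or range.

## Working session

There is one attempt and no reset: what is moved stays moved. The work goes in short steps, Python scripts to look and compute and a tool call to move; the robot and the scene stay as the last step left them, time stands still between calls to the robot, and variables do not carry over. Pictures are saved under pics/ and viewed, about 8 in all and at most 12, crops included, and the job is handed in when it is done.

Besides the shell and the picture viewer there is one more tool, called after ">>>" as name([rows], argument=value, ...), one row to a line, values as JSON. servo_tool: Moves the arm, as the interface text tells. Its arguments: {"type":"object","properties":{"increments":{"type":"array","items":{"type":"array","items":{"type":"number"}}}},"required":["increments"]}

```bash
mkdir -p pics
python3 - <<'E'
from station import readout,get_image,finder
import cv2,numpy as np
s=readout.state();print(s)
for c in("scene","top"):
    im=get_image(c);cv2.imwrite(f"pics/{c}0.png",im["frame"][:,:,::-1]);print(c,im["position"],np.round(im["rotation"],3).tolist(),im["fx"])
    for t in("balance","shield_top","left_door_handle","roof_tab","tare_top","weighing_bottle","crucible","petri_1","spatula","dropper_1","flask_amber","volumetric_50"):
        print(c,t,[(np.round(d["position"],3).tolist(),round(d["score"],2)) for d in finder.place_of(c,t)[:2]])
E
```

```text
{'time': 0.0, 'joint_positions': array([ 91.17043881,  28.75446133, -24.4535726 ,  88.89130583,
        12.64995892,  65.22047208, -12.04723053]), 'qd': array([-0.03967152, -0.08645531, -0.00510742,  0.07356695, -0.01008134,
        0.0008186 ,  0.09267237]), 'joint_torque': array([-5.50088589e-04, -5.69512331e+01, -5.81595093e+00, -2.80937004e+01,
        1.07982443e-02,  1.18607955e-02,  6.13134503e-06]), 'ee_pos': array([ 0.15608086, -0.63041011,  0.30285363]), 'orientation': array([[ 2.40478218e-01, -9.70654456e-01, -3.92099342e-04],
       [-9.70652537e-01, -2.40478523e-01,  1.93171061e-03],
       [-1.96931498e-03, -8.39421048e-05, -9.99998057e-01]]), 'ft_force': array([ 1.38189365,  0.33456139, -0.26307071]), 'torque': array([-0.00544124, -0.00112861,  0.03618012]), 'grip_width': 0.08542180196763954}
scene [0.63456406 1.15820624 0.7272775 ] [[-0.995, 0.021, -0.1], [0.099, 0.444, -0.891], [0.026, -0.896, -0.444]] 480.359769045106
scene balance [([0.614, 0.002, 0.002], 0.75)]
scene shield_top [([0.627, 0.001, 0.217], 0.64)]
scene left_door_handle [([0.62, 0.122, 0.2], 0.95), ([0
[... 494 characters left out ...]
.617], [-1.0, -0.017, 0.027], [-0.011, -0.618, -0.786]] 397.00661973187346
top balance [([0.614, 0.006, 0.003], 0.68)]
top shield_top [([0.623, 0.004, 0.216], 0.59)]
top left_door_handle [([0.62, 0.123, 0.195], 0.89)]
top roof_tab [([0.607, 0.01, 0.236], 0.8)]
top tare_top [([0.444, 0.019, 0.049], 0.64)]
top weighing_bottle [([0.63, 0.008, 0.079], 0.68)]
top crucible [([0.592, 0.189, -0.003], 0.79)]
top petri_1 [([0.506, 0.209, -0.002], 0.71)]
top spatula [([0.377, 0.024, 0.004], 0.67), ([0.633, 0.009, 0.08], 0.58)]
top dropper_1 [([0.559, -0.174, -0.002], 0.83)]
top flask_amber [([0.676, 0.206, 0.006], 0.71)]
top volumetric_50 [([0.486, -0.183, -0.003], 0.73), ([0.625, 0.003, 0.215], 0.67)]
```

View pics/scene0.png

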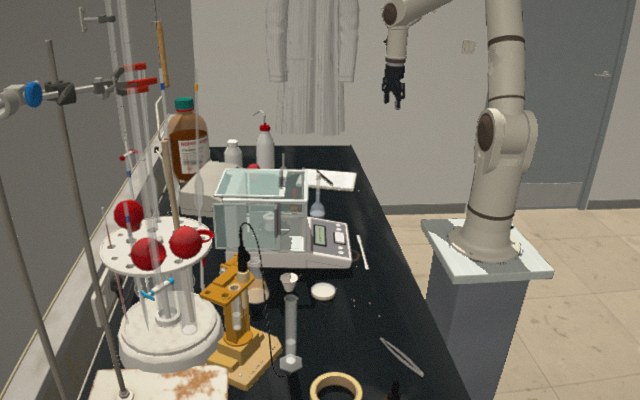

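View pics/top0.png

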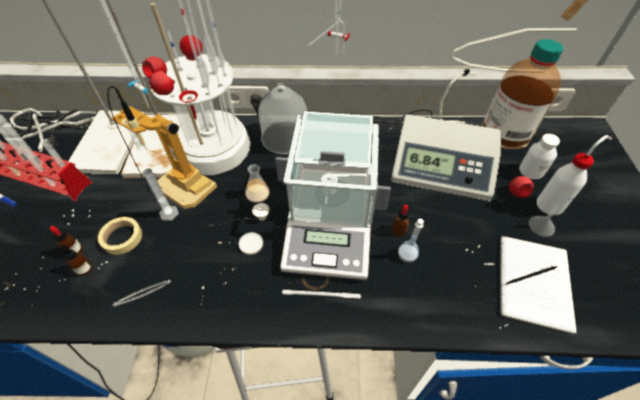

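```bash
cat > fit.py <<'E'
import numpy as np
from scipy.optimize import least_squares
from station import readout,get_image,finder
R=lambda a:np.array([[np.cos(a),-np.sin(a)],[np.sin(a),np.cos(a)]])
obs=[("b",.614,.002),("s",.627,.001),("d",.62,.122),("r",.598,.003),("t",.444,.018),("b",.614,.006),("s",.623,.004),("d",.62,.123),("r",.607,.010),("t",.444,.019)]
for c in("scene","top"):
    get_image(c)
    for k,n in zip("bsdrt",("balance","shield_top","left_door_handle","roof_tab","tare_top")):
        p=finder.place_of(c,n)
        if p: obs.append((k,*p[0]["position"][:2])); print(c,k,np.round(p[0]["position"],4))
def f(v):
    L={"b":(0,0),"s":(.012,0),"d":(-.066+v[3],.118),"r":(-.066+v[4],0),"t":(-.172,0)}
    return np.concatenate([R(v[2])@L[k]+v[:2]-(x,y) for k,x,y in obs])
o=least_squares(f,[.614,.004,-.08,.06,.05],loss="soft_l1",f_scale=.004)
v=o.x;print(np.round(v,4),np.round(f(v).reshape(-1,2)*1000,1).tolist())
np.save("v.npy",v);print(readout.state()["time"])
E
python3 fit.py
```

```text
scene b [0.6132 0.0023 0.0016]
scene s [0.6278 0.0019 0.2153]
scene d [0.6198 0.1224 0.2002]
scene r [0.6063 0.0042 0.2361]
scene t [0.4424 0.0187 0.0494]
top b [0.6089 0.008  0.2363]
top s [0.6056 0.0056 0.2385]
top d [0.6211 0.1203 0.1988]
top r [0.609  0.0054 0.2384]
top t [0.4436 0.0173 0.0471]
[ 0.6135  0.0043 -0.0821  0.063   0.0584] [[-0.5, 2.3], [-1.5, 2.3], [0.2, 0.1], [8.0, 1.9], [-1.9, 0.4], [-0.5, -1.7], [2.5, -0.7], [0.2, -0.9], [-1.0, -5.1], [-1.9, -0.6], [0.3, 2.0], [-2.3, 1.4], [0.4, -0.3], [-0.3, 0.7], [-0.3, -0.3], [4.6, -3.7], [19.9, -2.3], [-0.9, 1.8], [-3.0, -0.5], [-1.5, 1.1]]
1.9
```

>>> servo_tool([
  [0,0,-0.104,0,0,-5,1],
  [0,0,-0.104,0,0,-5,1],
  [0,0,-0.104,0,0,-5,1],
  [0,0,-0.104,0,0,-5,1],
  [0,0,-0.104,0,0,-5,1],
  [0,0,-0.104,0,0,-5,1],
  [0,0,-0.104,0,0,-5,1],
  [0,0,-0.104,0,0,-5,1],
  [0,0,-0.104,0,0,-5,1],
  [0,0,-0.104,0,0,-5,1],
  [0,0,-0.104,0,0,-5,1],
  [0,0,-0.104,0,0,-5,1],
])

```text
time: 2.9
ee_pos: [0.1562, -0.631, 0.3642]
orientation: [[0.997, -0.075, -0.0], [-0.075, -0.997, -0.0], [-0.0, 0.0, -1.0]]
ft_force: [0.0, 0.5, -0.2]
grip_width: -0.0
```

```bash
cat > g.py <<'E'
import numpy as np,sys
from station import readout
v=np.load("v.npy");c,s=np.cos(v[2]),np.sin(v[2]);Rb=np.array([[c,-s,0],[s,c,0],[0,0,1]])
def go(x,y,z):
    "tool-axes mm and turn from measured pose to tip at balance point (mm)"
    S=readout.state();p=S["ee_pos"];O=S["orientation"]
    t=np.array([v[0],v[1],0])+Rb@np.array([x,y,z+73])/1000
    tip=Rb.T@(p-np.array([v[0],v[1],.073]))*1000
    from scipy.spatial.transform import Rotation as Ro
    W=Rb@np.diag([1,-1,-1.])
    print("t",S["time"],"tip_bal",tip.round(1),"shift",(O.T@(t-p)*1000).round(1),"turn",Ro.from_matrix(O.T@W).as_rotvec().round(4),"F",(Rb.T@S["ft_force"]).round(1),"w",round(S["grip_width"],4),"q",S["joint_positions"].round(0))
if __name__=="__main__": go(*map(float,sys.argv[1:4]))
E
python3 g.py 36 122 290
```

```text
t 2.9 tip_bal [-403.7 -670.6  291.2] shift [ 445.3 -789.5    1.1] turn [0.0001 0.     0.0071] F [-0.   0.5 -0.2] w -0.0 q [101.  29. -40.  84.  19.  73.  55.]
```

>>> servo_tool([
  [0,0,0.007,10,-16,0,1],
  [0,0,0,15,-26,0,1],
  [0,0,0,18,-32,0,1],
  [0,0,0,18,-32,0,1],
  [0,0,0,18,-32,0,1],
  [0,0,0,18,-32,0,1],
  [0,0,0,18,-32,0,1],
  [0,0,0,18,-32,0,1],
  [0,0,0,18,-32,0,1],
  [0,0,0,18,-32,0,1],
  [0,0,0,18,-32,0,1],
  [0,0,0,18,-32,0,1],
])

```text
time: 3.9
ee_pos: [0.3925, -0.2865, 0.3643]
orientation: [[0.996, -0.087, 0.0], [-0.087, -0.996, -0.001], [0.0, 0.001, -1.0]]
ft_force: [1.5, -0.0, -0.7]
grip_width: -0.0002
```

```bash
python3 g.py 36 122 290
```

```text
t 3.9 tip_bal [-196.4 -307.9  291.3] shift [ 230.2 -431.1    0.8] turn [ 0.0012 -0.0003 -0.0051] F [ 1.5  0.1 -0.7] w -0.0002 q [ 80.  12. -53. 107.  10.  66.  19.]
```

>>> servo_tool([
  [0,0,-0.005,18,-34,0,1],
  [0,0,0,18,-34,0,1],
  [0,0,0,18,-34,0,1],
  [0,0,0,18,-34,0,1],
  [0,0,0,18,-34,0,1],
  [0,0,0,18,-34,0,1],
  [0,0,0,18,-34,0,1],
  [0,0,0,18,-34,0,1],
  [0,0,0,18,-34,0,1],
  [0,0,0,18,-34,0,1],
  [0,0,0,18,-34,0,1],
  [0,0,0,14,-25,0,1],
])

```text
time: 4.9
ee_pos: [0.6368, 0.0956, 0.3638]
orientation: [[0.997, -0.08, 0.0], [-0.08, -0.997, 0.001], [0.0, -0.001, -1.0]]
ft_force: [0.4, 0.5, -0.5]
grip_width: 0.0004
```

>>> servo_tool([
  [0,0,0,12,-20,0,1],
  [0,0,0,6,-12,0,1],
  [0,0,0,0,0,0,1],
])

```text
time: 5.15
ee_pos: [0.6568, 0.1268, 0.3636]
orientation: [[0.997, -0.077, -0.0], [-0.077, -0.997, 0.003], [-0.0, -0.003, -1.0]]
ft_force: [-0.4, -0.2, 0.7]
grip_width: 0.0004
```

```bash
python3 g.py 36 122 165
python3 - <<'E'
from station import get_image,finder
import cv2,numpy as np
for c in("scene","wrist"):
    im=get_image(c);f=im["frame"]
    if c=="scene": f=cv2.resize(f[130:330,180:400],None,fx=3,fy=3); 
    cv2.imwrite(f"pics/{c}1.png",f[:,:,::-1])
    print(c,[(np.round(d["position"],4),d["score"]) for d in finder.place_of(c,"left_door_handle")[:1]])
E
```

```text
t 5.15 tip_bal [ 33.1 125.7 290.6] shift [  2.9   4.1 125.6] turn [-0.0029  0.0004  0.0048] F [-0.4 -0.2  0.7] w 0.0004 q [ 20.  35. -52.  81.  28.  77. -38.]
scene [(array([0.6185, 0.1242, 0.2034]), 0.57)]
wrist [(array([0.6222, 0.1153, 0.2014]), 0.98)]
```

View pics/scene1.png

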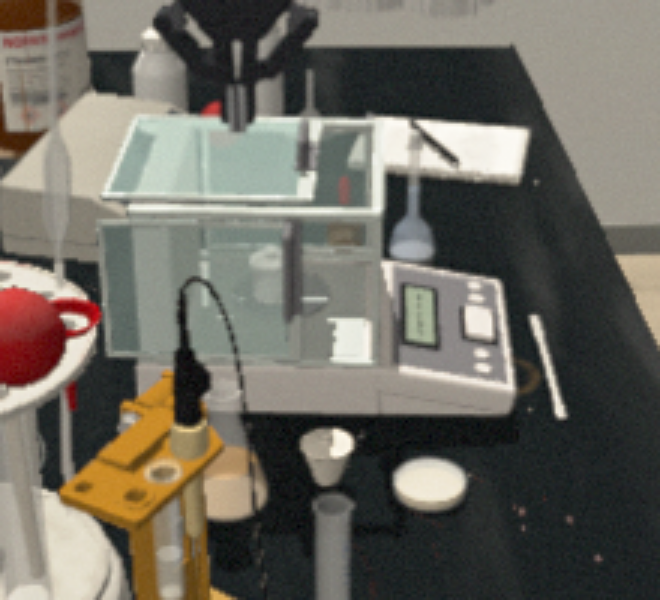

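View pics/wrist1.png

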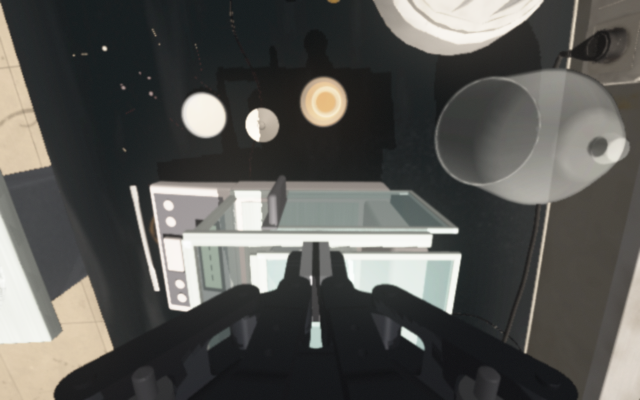

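>>> servo_tool([
  [-0.003,0,0.005,3,2,15,1],
  [0,0,0,0,0,25,1],
  [0,0,0,0,0,25,1],
  [0,0,0,0,0,25,1],
  [0,0,0,0,0,20,1],
  [0,0,0,0,0,15,1],
  [0,0,0,0,0,0,1],
])

```text
time: 5.93
ee_pos: [0.6575, 0.1176, 0.2344]
orientation: [[0.996, -0.088, -0.006], [-0.088, -0.996, -0.005], [-0.006, 0.006, -1.0]]
ft_force: [-0.9, -1.1, -0.5]
grip_width: 0.0001
```

```bash
python3 g.py -43 124 165
```

```text
t 5.9333 tip_bal [ 34.5 116.6 161.4] shift [-77.6  -6.9  -3.1] turn [ 0.0056  0.006  -0.0064] F [-0.8 -1.1 -0.5] w 0.0001 q [ 19.  42. -48.  89.  33.  66. -41.]
```

>>> servo_tool([
  [0.003,0.004,-0.004,0,-6,-2,1],
  [0,0,0,0,0,0,1],
  [0,0,0,0,0,0,1],
])

```text
time: 6.18
ee_pos: [0.6606, 0.1272, 0.2431]
orientation: [[0.997, -0.082, 0.007], [-0.082, -0.997, 0.001], [0.007, -0.002, -1.0]]
ft_force: [-0.5, 0.7, 0.3]
grip_width: -0.0005
```

```bash
python3 g.py -43 124 165
```

```text
t 6.1833 tip_bal [ 36.9 126.4 170.1] shift [-79.9   2.4   4.5] turn [-0.0015 -0.0071  0.    ] F [-0.5  0.7  0.3] w -0.0005 q [ 19.  41. -49.  88.  33.  66. -42.]
```

>>> servo_tool([
  [0,-0.004,0,-5,1,3,1],
  [0,0,0,-6,0,0,1],
  [0,0,0,-6,0,0,1],
  [0,0,0,-6,0,0,1],
  [0,0,0,-6,0,0,1],
  [0,0,0,-6,0,0,1],
  [0,0,0,-6,0,0,1],
  [0,0,0,-6,0,0,1],
  [0,0,0,-6,0,0,1],
])

```text
time: 6.93
ee_pos: [0.6065, 0.1295, 0.2381]
orientation: [[0.997, -0.083, 0.001], [-0.083, -0.997, 0.0], [0.001, -0.0, -1.0]]
ft_force: [1.8, 0.6, 0.2]
grip_width: 0.0
```

```bash
python3 g.py -43 124 165;python3 - <<'E'
from station import get_image,finder
import numpy as np
for c in("scene","top"):
    get_image(c);print(c,[(np.round(d["position"],4),d["score"]) for d in finder.place_of(c,"left_door_handle")[:1]])
E
```

```text
t 6.9333 tip_bal [-17.3 124.2 165.1] shift [-25.7   0.2   0.1] turn [-0.0001 -0.0005 -0.0009] F [1.8 0.7 0.2] w 0.0 q [ 21.  37. -50.  96.  32.  62. -44.]
scene [(array([0.587 , 0.1262, 0.1994]), 0.66)]
top [(array([0.5884, 0.1226, 0.2011]), 0.8)]
```

>>> servo_tool([
  [0,0,0,-5,0,0,1],
  [0,0,0,-5,0,0,1],
  [0,0,0,-5,0,0,1],
  [0,0,0,-4,0,0,1],
  [0,0,0,-3,0,0,1],
  [0,0,0,-2,0,0,1],
  [0,0,0,-1,0,0,1],
  [0,0,0,-1,0,0,1],
])

```text
time: 7.8
ee_pos: [0.581, 0.1314, 0.2379]
orientation: [[0.997, -0.083, 0.0], [-0.083, -0.997, -0.0], [0.0, 0.0, -1.0]]
ft_force: [1.2, -0.4, -0.5]
grip_width: -0.0001
```

```bash
python3 g.py -47.5 124 165
```

```text
t 7.8 tip_bal [-42.9 124.  164.9] shift [-4.6  0.  -0.1] turn [ 0.0002 -0.0001 -0.001 ] F [ 1.2 -0.3 -0.5] w -0.0001 q [ 22.  35. -51. 100.  31.  61. -45.]
```

>>> servo_tool([
  [0,0,0,-1,0,0,1],
  [0,0,0,-1,0,0,1],
  [0,0,0,-1,0,0,1],
  [0,0,0,-1,0,0,1],
])

```text
time: 8.13
ee_pos: [0.5771, 0.1319, 0.2379]
orientation: [[0.997, -0.083, 0.0], [-0.083, -0.997, -0.0], [0.0, -0.0, -1.0]]
ft_force: [0.9, -1.3, -0.2]
grip_width: -0.0001
```

>>> servo_tool([
  [0,0,0,-1,0,0,1],
  [0,0,0,-1,0,0,1],
])

```text
time: 8.3
ee_pos: [0.5757, 0.1319, 0.2379]
orientation: [[0.997, -0.083, 0.002], [-0.083, -0.997, 0.0], [0.002, -0.0, -1.0]]
ft_force: [6.4, -0.4, -3.2]
grip_width: -0.0003
```

>>> servo_tool([
  [0,0,0,-1,0,0,1],
  [0,0,0,-1,0,0,1],
])

```text
time: 8.47
ee_pos: [0.5754, 0.1318, 0.2381]
orientation: [[0.996, -0.084, 0.005], [-0.084, -0.996, 0.001], [0.005, -0.002, -1.0]]
ft_force: [11.7, -0.2, -8.6]
grip_width: -0.0002
```

>>> servo_tool([
  [0,0,0,8,0,0,1],
  [0,0,0,12,0,0,1],
  [0,0,0,0,0,-20,1],
  [0,0,0,0,0,-30,1],
  [0,0,0,0,0,-30,1],
  [0,0,0,0,0,-20,1],
  [0,0,0,10,20,0,1],
  [0,0,0,15,30,0,1],
  [0,0,0,15,30,0,1],
  [0,0,0,14,28,0,1],
  [0,0,0,8,16,0,1],
  [0,0,0,0,0,0,1],
])

```text
time: 9.47
ee_pos: [0.6458, -0.0044, 0.3368]
orientation: [[0.996, -0.091, -0.001], [-0.091, -0.996, -0.002], [-0.001, 0.002, -1.0]]
ft_force: [0.7, -0.4, -0.4]
grip_width: -0.0002
```

```bash
python3 g.py 32 0 222;python3 - <<'E'
from station import get_image,finder
import numpy as np
for c in("scene","top","wrist"):
    im=get_image(c)
    for n in("left_door_handle","roof_tab"):print(c,[(np.round(d["position"],4),d["score"]) for d in finder.place_of(c,n)[:1]])
    import cv2
    f=im["frame"]
    if c=="scene":f=cv2.resize(f[130:330,180:400],None,fx=3,fy=3)
    cv2.imwrite(f"pics/{c}2.png",f[:,:,::-1])
E
```

```text
t 9.4667 tip_bal [ 32.9  -6.  263.8] shift [-0.9 -6.  41.8] turn [ 0.0019  0.0013 -0.0089] F [ 0.7 -0.3 -0.4] w -0.0002 q [ 33.  34. -52.  87.  28.  73. -28.]
scene [(array([0.5558, 0.1275, 0.1984]), 0.83)]
scene [(array([0.6021, 0.0018, 0.2381]), 0.87)]
top [(array([0.5602, 0.1236, 0.1987]), 0.77)]
top [(array([0.6069, 0.0084, 0.2371]), 0.66)]
wrist [(array([0.5603, 0.1225, 0.1992]), 0.68)]
wrist [(array([0.6039, 0.0032, 0.2369]), 0.67)]
```

View pics/scene2.png

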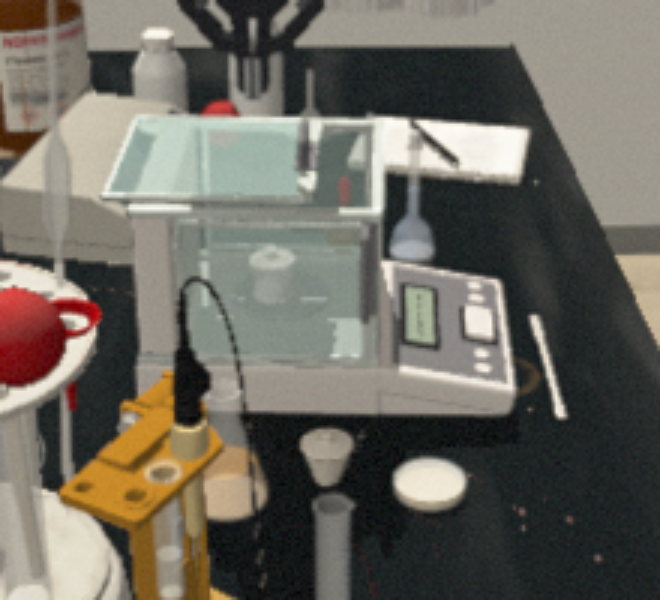

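>>> servo_tool([
  [0,0,-0.008,0,-5,10,1],
  [0,0,0,0,0,15,1],
  [0,0,0,0,0,10,1],
  [0,0,0,0,0,6,1],
  [0,0,0,0,0,0,1],
  [0,0,0,0,0,0,1],
])

```text
time: 10.42
ee_pos: [0.6448, 0.0068, 0.2964]
orientation: [[0.997, -0.075, -0.001], [-0.075, -0.997, 0.0], [-0.001, -0.0, -1.0]]
ft_force: [0.6, 0.2, 0.8]
grip_width: 0.0
```

```bash
python3 g.py -40 0 222
```

```text
t 10.4167 tip_bal [ 31.    5.1 223.4] shift [-71.    4.6   1.5] turn [-0.0001  0.0009  0.0073] F [0.6 0.2 0.8] w 0.0 q [ 32.  36. -52.  89.  29.  69. -29.]
```

>>> servo_tool([
  [0,0,0.004,-5,2,0,1],
  [0,0,0,-6,1,0,1],
  [0,0,0,-6,0,0,1],
  [0,0,0,-6,0,0,1],
  [0,0,0,-6,0,0,1],
  [0,0,0,-6,0,0,1],
  [0,0,0,-6,0,0,1],
  [0,0,0,-6,0,0,1],
  [0,0,0,-6,0,0,1],
])

```text
time: 11.17
ee_pos: [0.5916, 0.0081, 0.2973]
orientation: [[0.997, -0.079, 0.001], [-0.079, -0.997, -0.0], [0.001, -0.0, -1.0]]
ft_force: [2.0, -0.2, -0.5]
grip_width: 0.0003
```

```bash
python3 g.py -40 0 222;python3 - <<'E'
from station import get_image,finder
import numpy as np
for c in("scene","top"):
    get_image(c);print(c,[(np.round(d["position"],4),d["score"]) for d in finder.place_of(c,"roof_tab")[:1]])
E
```

```text
t 11.1667 tip_bal [-22.2   2.  224.3] shift [-17.8   1.9   2.2] turn [-0.     -0.0009  0.0031] F [ 2.  -0.1 -0.5] w 0.0003 q [ 36.  31. -54.  97.  27.  66. -30.]
scene [(array([0.5732, 0.0041, 0.2379]), 0.59)]
top [(array([0.575 , 0.0096, 0.2388]), 0.69)]
```

>>> servo_tool([
  [0,0,0,-5,1,1,1],
  [0,0,0,-5,0,0,1],
  [0,0,0,-4,0,0,1],
  [0,0,0,-3,0,0,1],
  [0,0,0,-2,0,0,1],
  [0,0,0,-1,0,0,1],
  [0,0,0,-1,0,0,1],
  [0,0,0,-1,0,0,1],
])

```text
time: 12.03
ee_pos: [0.5698, 0.0088, 0.2958]
orientation: [[0.997, -0.079, 0.0], [-0.079, -0.997, 0.0], [0.0, -0.0, -1.0]]
ft_force: [1.2, 0.5, -0.3]
grip_width: 0.0001
```

>>> servo_tool([
  [0,0,0,-1,0,0,1],
  [0,0,0,-1,0,0,1],
  [0,0,0,-1,0,0,1],
])

```text
time: 12.28
ee_pos: [0.5668, 0.009, 0.2958]
orientation: [[0.997, -0.079, 0.0], [-0.079, -0.997, 0.0], [0.0, -0.0, -1.0]]
ft_force: [1.1, -0.6, -0.0]
grip_width: -0.0003
```

```bash
python3 g.py -48.5 0 222
```

```text
t 12.2833 tip_bal [-46.9   0.9 222.8] shift [-1.6  0.9  0.8] turn [-0.0001 -0.      0.0032] F [ 1.1 -0.5 -0. ] w -0.0003 q [ 38.  28. -55. 101.  26.  64. -30.]
```

>>> servo_tool([
  [0,0,0,-1,0,0,1],
  [0,0,0,-1,0,0,1],
])

```text
time: 12.45
ee_pos: [0.5648, 0.0092, 0.2959]
orientation: [[0.997, -0.079, 0.0], [-0.079, -0.997, 0.0], [0.0, -0.0, -1.0]]
ft_force: [2.3, 0.5, -1.1]
grip_width: -0.0002
```

>>> servo_tool([
  [0,0,0,-1,0,0,1],
  [0,0,0,-1,0,0,1],
])

```text
time: 12.62
ee_pos: [0.5643, 0.0091, 0.2961]
orientation: [[0.997, -0.079, 0.004], [-0.079, -0.997, 0.001], [0.004, -0.001, -1.0]]
ft_force: [8.7, 0.9, -6.7]
grip_width: 0.0003
```

>>> servo_tool([
  [0,0,0,-1,0,0,1],
  [0,0,0,-1,0,0,1],
])

```text
time: 12.78
ee_pos: [0.5639, 0.0091, 0.2963]
orientation: [[0.997, -0.08, 0.008], [-0.08, -0.997, 0.001], [0.008, -0.002, -1.0]]
ft_force: [15.0, 0.7, -11.0]
grip_width: 0.0003
```

>>> servo_tool([
  [0,0,0,8,0,0,1],
  [0,0,0,10,0,0,1],
  [0,0,0,0,0,-20,1],
  [0,0,0,0,0,-30,1],
  [0,0,0,0,0,-25,1],
  [0,0,-0.12,0,0,0,1],
  [0,0,-0.12,0,0,0,1],
  [0,0,-0.12,0,0,0,1],
  [0,0,-0.12,0,0,0,1],
  [0,0,-0.12,0,0,0,1],
  [0,0,-0.12,0,0,0,1],
  [0,0,-0.12,0,0,0,1],
])

```text
time: 13.78
ee_pos: [0.5789, 0.0078, 0.3708]
orientation: [[0.72, 0.694, -0.001], [0.694, -0.72, -0.0], [-0.001, -0.001, -1.0]]
ft_force: [0.7, 0.5, -0.1]
grip_width: -0.0
```

>>> servo_tool([
  [0,0,-0.12,0,0,0,1],
  [0,0,-0.12,0,0,0,1],
  [0,0,-0.12,0,0,0,1],
  [0,0,-0.12,0,0,0,1],
  [0,0,-0.12,0,0,0,1],
  [0,0,-0.12,0,0,0,1],
  [0,0,0,0,-20,0,1],
  [0,0,0,0,-30,0,1],
  [0,0,0,0,-30,0,1],
  [0,0,0,0,-30,0,1],
  [0,0,0,0,-25,0,1],
  [0,0,0,0,0,0,1],
])

```text
time: 14.78
ee_pos: [0.4403, 0.021, 0.3706]
orientation: [[0.088, 0.996, -0.003], [0.996, -0.088, -0.009], [-0.009, -0.002, -1.0]]
ft_force: [-0.8, 0.9, -0.9]
grip_width: 0.0002
```

```bash
sed -i 's/np.diag(\[1,-1,-1.\])/np.array([[0,1,0],[1,0,0],[0,0,-1.]])/' g.py; python3 g.py -172 0 90;python3 - <<'E'
from station import get_image,finder
import numpy as np,cv2
for c in("scene","top","wrist"):
    im=get_image(c)
    for n in("left_door_handle","roof_tab","tare_top"):print(c,[(np.round(d["position"],4),d["score"]) for d in finder.place_of(c,n)[:1]])
    f=im["frame"]
    if c=="scene":f=cv2.resize(f[130:330,180:400],None,fx=3,fy=3)
    cv2.imwrite(f"pics/{c}3.png",f[:,:,::-1])
E
```

```text
t 14.7833 tip_bal [-174.     2.4  297.6] shift [ -0.5   2.5 207.6] turn [-0.0024  0.0091 -0.0064] F [-0.9  0.8 -0.9] w 0.0002 q [ 70.  17. -87. 111.  18.  69.  61.]
scene [(array([0.5558, 0.1304, 0.1999]), 0.8)]
scene [(array([0.5478, 0.0056, 0.2382]), 0.75)]
scene [(array([0.4422, 0.0176, 0.0511]), 0.45)]
top [(array([0.5579, 0.1226, 0.2005]), 0.94)]
top [(array([0.5471, 0.0125, 0.2374]), 0.95)]
top [(array([0.4418, 0.019 , 0.0457]), 0.54)]
wrist [(array([0.5595, 0.1256, 0.1994]), 0.71)]
wrist [(array([0.5498, 0.0072, 0.237 ]), 0.66)]
wrist [(array([0.4431, 0.0215, 0.0452]), 0.79)]
```

View pics/scene3.png

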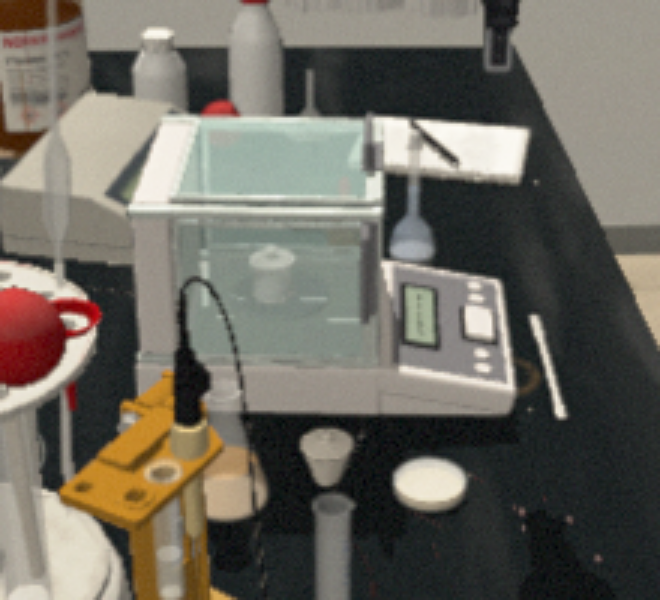

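View pics/wrist3.png

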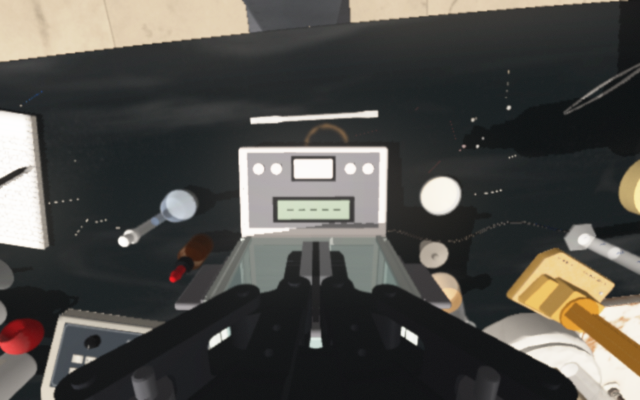

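>>> servo_tool([
  [0,0.005,-0.004,-1,2,10,1],
  [0,0,0,0,0,20,1],
  [0,0,0,0,0,20,1],
  [0,0,0,0,0,0,1],
])

```text
time: 15.72
ee_pos: [0.4443, 0.0184, 0.3174]
orientation: [[0.086, 0.996, -0.005], [0.996, -0.085, 0.005], [0.005, -0.005, -1.0]]
ft_force: [0.3, -0.1, -0.3]
grip_width: 0.0001
```

```bash
python3 g.py -172 0 70
```

```text
t 15.7167 tip_bal [-1.698e+02  2.000e-01  2.444e+02] shift [ -1.   -1.2 174.4] turn [-0.0055 -0.0049 -0.0035] F [ 0.3 -0.1 -0.3] w 0.0001 q [ 63.  21. -81. 115.  23.  64.  57.]
```

>>> servo_tool([
  [0,0,-0.003,0,-2,15,1],
  [0,0,0,0,0,20,1],
  [0,0,0,0,0,25,1],
  [0,0,0,0,0,25,1],
  [0,0,0,0,0,25,1],
  [0,0,0,0,0,25,1],
  [0,0,0,0,0,20,1],
  [0,0,0,0,0,12,1],
  [0,0,0,0,0,5,1],
  [0,0,0,0,0,0,1],
  [0,0,0,0,0,0,1],
])

```text
time: 16.63
ee_pos: [0.445, 0.0205, 0.1495]
orientation: [[0.082, 0.997, 0.001], [0.997, -0.082, 0.005], [0.005, 0.001, -1.0]]
ft_force: [-0.4, -0.1, -0.1]
grip_width: -0.0001
```

```bash
python3 g.py -172 0 48
python3 - <<'E'
from station import get_image
import cv2
cv2.imwrite("pics/scene4.png",cv2.resize(get_image("scene")["frame"][130:330,180:400],None,fx=3,fy=3)[:,:,::-1])
E
```

```text
t 16.6333 tip_bal [-169.3    2.3   76.5] shift [-2.5 -2.7 28.4] turn [ 0.0007 -0.0054 -0.0004] F [-0.3 -0.1 -0.1] w -0.0001 q [ 44.  34. -60. 123.  42.  46.  42.]
```

View pics/scene4.png

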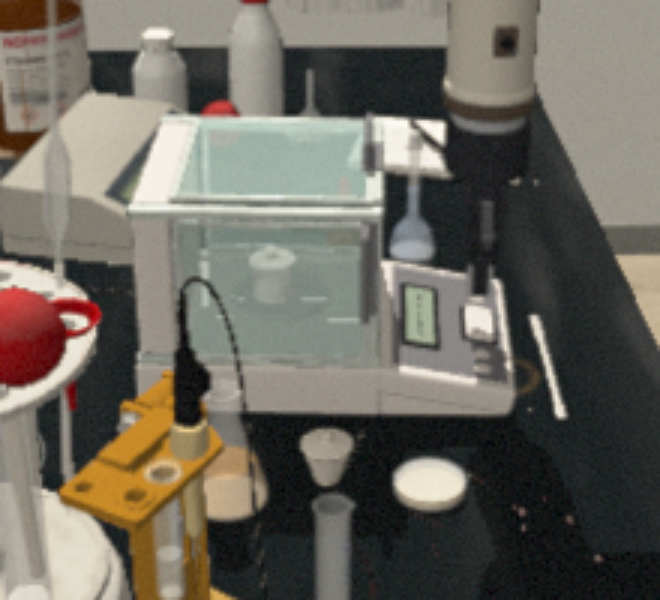

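>>> servo_tool([
  [0,-0.004,0,-2,-3,5,1],
  [0,0,0,0,0,7,1],
  [0,0,0,0,0,5,1],
  [0,0,0,0,0,3,1],
  [0,0,0,0,0,1,1],
  [0,0,0,0,0,0,1],
])

```text
time: 17.18
ee_pos: [0.4411, 0.0185, 0.1276]
orientation: [[0.082, 0.997, -0.0], [0.997, -0.082, 0.001], [0.001, -0.001, -1.0]]
ft_force: [0.1, -0.4, -0.0]
grip_width: -0.0
```

```bash
python3 g.py -172 0 48
```

```text
t 17.1833 tip_bal [-1.73e+02  1.00e-01  5.46e+01] shift [-0.1  1.1  6.6] turn [-0.0005 -0.0011 -0.0004] F [ 0.1 -0.4 -0. ] w -0.0 q [ 42.  36. -58. 124.  45.  44.  39.]
```

>>> servo_tool([
  [0,0,0,0,0,1,1],
  [0,0,0,0,0,1,1],
  [0,0,0,0,0,1,1],
  [0,0,0,0,0,1,1],
])

```text
time: 17.52
ee_pos: [0.4413, 0.0185, 0.1239]
orientation: [[0.083, 0.997, 0.0], [0.997, -0.083, 0.001], [0.001, 0.0, -1.0]]
ft_force: [0.9, 0.1, 0.1]
grip_width: 0.0003
```

>>> servo_tool([
  [0,0,0,0,0,1,1],
  [0,0,0,0,0,1,1],
])

```text
time: 17.68
ee_pos: [0.4413, 0.0185, 0.1218]
orientation: [[0.083, 0.997, 0.0], [0.997, -0.083, 0.001], [0.001, 0.0, -1.0]]
ft_force: [1.1, -0.4, 0.7]
grip_width: -0.0
```

>>> servo_tool([
  [0,0,0,0,0,1,1],
  [0,0,0,0,0,1,1],
])

```text
time: 17.85
ee_pos: [0.4416, 0.0185, 0.12]
orientation: [[0.083, 0.997, 0.001], [0.997, -0.083, 0.001], [0.001, 0.001, -1.0]]
ft_force: [0.8, -0.2, 2.2]
grip_width: 0.0002
```

>>> servo_tool([
  [0,0,0,0,0,1,1],
  [0,0,0,0,0,0,1],
])

```text
time: 18.02
ee_pos: [0.4417, 0.0184, 0.119]
orientation: [[0.083, 0.997, 0.001], [0.997, -0.083, 0.001], [0.001, 0.001, -1.0]]
ft_force: [1.4, 0.4, 3.4]
grip_width: -0.0001
```

>>> servo_tool([
  [0,0,0,0,0,1,1],
  [0,0,0,0,0,0.5,1],
])

```text
time: 18.18
ee_pos: [0.442, 0.0185, 0.1178]
orientation: [[0.083, 0.997, 0.001], [0.997, -0.083, 0.001], [0.001, 0.001, -1.0]]
ft_force: [0.0, -1.4, 12.1]
grip_width: 0.0001
```

>>> servo_tool([
  [0,0,0,0,0,1,1],
  [0,0,0,0,0,0,1],
])

```text
time: 18.35
ee_pos: [0.4421, 0.0186, 0.1175]
orientation: [[0.083, 0.997, 0.002], [0.997, -0.083, -0.001], [-0.0, 0.002, -1.0]]
ft_force: [-2.3, -2.5, 18.9]
grip_width: 0.0002
```

Bottomed out (12–19 N). Releasing straight up.

>>> servo_tool([
  [0,0,0,0,0,-5,1],
  [0,0,0,0,0,-15,1],
  [0,0,0,0,0,-25,1],
  [0,0,0,0,0,-25,1],
  [0,0,0,0,0,-20,1],
  [0,0,0,0,0,-10,1],
  [0,0,0,0,0,0,1],
  [0,0,0,0,0,0,1],
])

```text
time: 19.02
ee_pos: [0.441, 0.0179, 0.2159]
orientation: [[0.083, 0.997, 0.0], [0.997, -0.083, 0.0], [0.0, 0.0, -1.0]]
ft_force: [-0.2, -0.2, -0.4]
grip_width: 0.0
```

```bash
python3 g.py -172 0 150;python3 - <<'E'
from station import get_image,finder
import numpy as np,cv2
for c in("scene","top"):
    im=get_image(c)
    for n in("left_door_handle","roof_tab","tare_top","weighing_bottle","crucible","petri_1","spatula","dropper_1","flask_amber","volumetric_50"):print(c,n,[(np.round(d["position"],3).tolist(),round(d["score"],2)) for d in finder.place_of(c,n)[:1]])
    f=im["frame"]; f=cv2.resize(f[130:330,180:400] if c=="scene" else f[90:310,220:460],None,fx=2.7,fy=2.7)
    cv2.imwrite(f"pics/{c}5.png",f[:,:,::-1])
E
```

```text
t 19.0167 tip_bal [-173.1   -0.6  142.9] shift [ 0.6  1.1 -7.1] turn [ 0.0001 -0.0004 -0.0014] F [-0.2 -0.2 -0.4] w 0.0 q [ 51.  28. -69. 121.  33.  53.  49.]
scene left_door_handle [([0.556, 0.129, 0.199], 0.74)]
scene roof_tab [([0.546, 0.004, 0.236], 0.64)]
scene tare_top [([0.442, 0.016, 0.051], 0.53)]
scene weighing_bottle [([0.376, 0.026, -0.001], 0.29)]
scene crucible [([0.592, 0.186, -0.001], 0.73)]
scene petri_1 []
scene spatula [([0.375, 0.023, -0.001], 0.68)]
scene dropper_1 []
scene flask_amber [([0.676, 0.211, -0.0], 0.85)]
scene volumetric_50 [([0.486, -0.187, -0.002], 0.9)]
top left_door_handle [([0.558, 0.123, 0.204], 0.77)]
top roof_tab []
top tare_top [([0.442, 0.02, 0.049], 0.77)]
top weighing_bottle []
top crucible [([0.593, 0.187, -0.001], 0.79)]
top petri_1 [([0.506, 0.208, -0.0], 0.98)]
top spatula []
top dropper_1 [([0.558, -0.17, -0.004], 0.87)]
top flask_amber [([0.674, 0.209, 0.004], 0.85)]
top volumetric_50 [([0.593, 0.188, -0.002], 0.7)]
```

View pics/scene5.png

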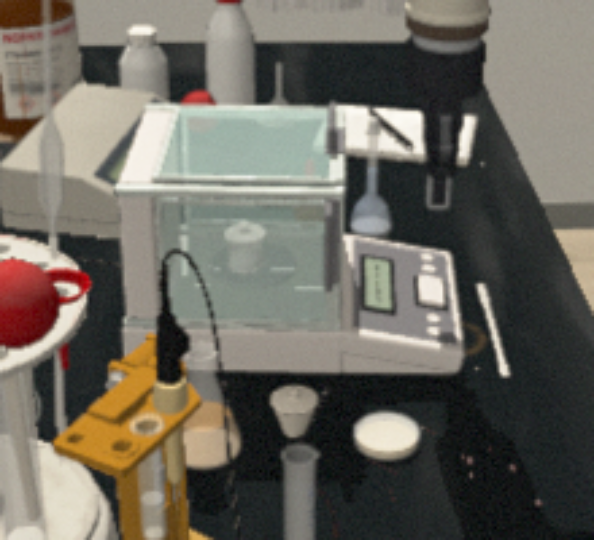

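View pics/top5.png

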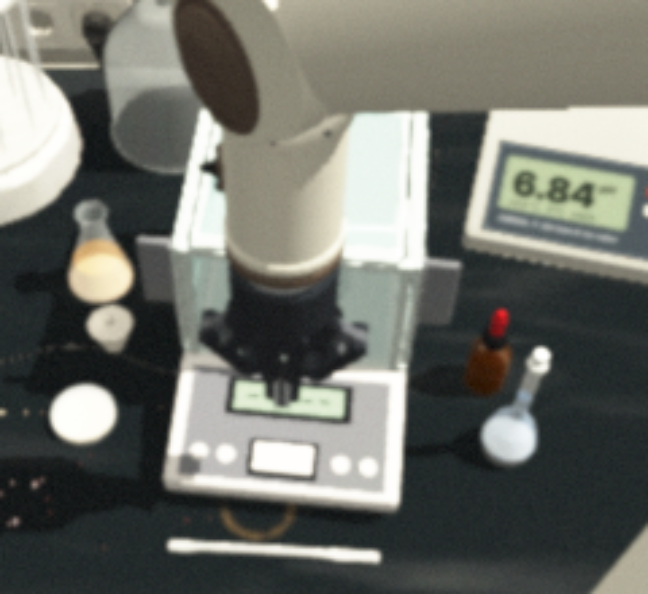

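```bash
python3 -c "
from station import job_done;print(job_done())"
```

```text
the job is handed in; nothing more can be done
None
```

I shut the left door and then the roof, pushing each by its grip with closed fingertips. I then pressed the tare key once, lifted clear and handed the job in at about 20 s of the 45 s allowed. No verdict came back.

- **Panels:** the door stopped at about 12 N along its travel (14.5 N in total), and the roof at about 15 N (18.6 N in total). The 35 N limit was not reached at any reading. Afterwards the finder put both grips within about 6 mm of where they belong when shut. That is no tighter than the finder's own accuracy, so the firm stop is the better evidence that they are shut.
- **Tare key:** it bottomed out at about 12–19 N and was released. The last pictures show nothing touching it, and the finder puts its top at z 49–51 mm; the key's up height is 48 mm.
- **Right door:** it still looks shut, its grip level with the left one. I saw this only in the picture and did not measure it.
- **Surroundings:** the crucible, amber flask, volumetric flask, petri dish, dropper bottle and spatula all measured within about 6 mm of their first positions in at least one camera.
- **Checks that failed or disagreed:**
  - The finder could not locate the weighing bottle at the end; its one report was a low-score hit on the spatula. In the picture the bottle stands upright on the pan as before, and the fingers never went inside the shield.
  - From the top camera the arm hid the roof tab, the spatula was missed, and the volumetric flask was reported at the crucible. The scene camera found all three in place.

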